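# Push the snack box past the spring catch into its dock

### The arm

A 7-joint arm with a two-finger parallel gripper is mounted at the origin on a cart in front of the work surface, level with it; the furniture and walls round the work are solid. World frame = base frame: x ahead of the robot, y to its left, z up, the work surface at z = 0. Lengths are in m, angles in rad, forces in N, time in s.
With the tool pointing down it reaches from about 0.425 to 0.95 m from the base axis. Payload 4.7 kg.
Tool frame: the origin (TCP) lies on the centre line of the jaws, within the pads' length; the fingertips stand robot.nose_length ahead of it and the grasp point (between the pads) lies 8 mm behind it (robot.nose_length is the distance from the TCP to the fingertips, in m); z points along the fingers, y is the line along which they close (so a half turn about z gives the same grasp; the last joint's range is limited). The gripper opens to 85 mm and grips with 20 to 120 N. Pads are 22 mm wide; open, the fingers measure 114 mm over their backs; the gripper's body (76 mm by 85 mm) begins 54 mm behind the grasp point. The pads swing forward as they close: fully open they stand 13 mm farther back than shut.
Start: joints at [1.277, 0.469, -0.049, 1.532, 0.024, 1.141, -0.082], TCP at [0.177, -0.651, 0.217] pointing down, gripper open.
Joint ranges: [-2.59, 2.59], [-0.33, 1.99], [-1.39, 1.29], [0.1, 2.45], [-1.04, 4.18], [0.21, 1.99], [-2.66, 2.66]. Speed limits (rad/s): [2.57, 2.57, 3.14, 3.14, 3.14, 3.14, 3.14].

### API

Orientations are given as [roll, pitch, yaw] about the fixed x, y, z axes, in that order (R = Rz(yaw) Ry(pitch) Rx(roll)).
In Python, from plant import robot gives the robot as it stands. Calls block until the motion is done:
- robot.goto(position, orientation): joint-space move of the TCP to a pose.
- robot.move_straight(position, vel=0.15, attitude=None, contact_N=None): straight line of the TCP; attitude=None keeps the orientation; vel is the mean speed in m/s. With contact_N (N) it stops when the force on the tool has changed by that much, and returns True; else False.
- robot.move_joints(angles): joint-space move.
- robot.grip(opening, strength=None): opening from 0.0 (shut) to 1.0 (fully open); strength is the grip in N (None keeps the last); returns when the fingers have stopped.
- robot.sleep(seconds).
- robot.inverse_kinematics(position, orientation): joint angles nearest the present ones, or None.
- robot.sense(): the state.
- robot.grab_frame(name): name is "side" or "top"; returns a dict with "image" (480x640x3 uint8, red, green, blue), "range_z" (480x640 float32, m along the optical axis (not along the pixel's ray), 0 where there is no reading), "fx", "fy", "cx", "cy" (pixels), "R" (3x3) and "t" (3): a world point X has camera coordinates R X + t. Camera axes: x right, y down, z forward; pixel columns grow to the right and rows downward; lengths in m; the calibration is good to about 2 mm. A picture is of the moment at which its call begins.
A pose or a line that the arm cannot do raises robot.IKError and nothing moves.
- robot.close_job(): hands the job in; it is judged then, once.
The state is a dict: "t": time; "joint_pos": joint angles; "joint_velocities": joint speeds; "effort": joint torques, N m; "tcp_pos": TCP position; "tcp_rot": TCP orientation; "wrist_force": force on the tool from outside, world axes, zero at the start; "torque": the same for the moment, N m; "opening": opening from 0.0 (shut) to 1.0 (fully open); "gripper_force": force on a finger pad.
Only numpy, scipy, OpenCV 4.12 (cv2) and the standard library are available. Lean on these libraries where they do the work, as an engineer would, in place of code of your own. Each camera call takes 0.05 s, during which the arm holds its last target. There are 200 camera calls.

### The job

Lock the wooden snack box into its dock on the worktop: press the sprung steel bar in the dock's floor down with a fingertip and, keeping it down, push the box along over the two orange catch lugs until it is fully home against the wooden end stop, then let the bar go so that the lugs spring up behind the box. Only press and push: do not lift or tip the box, do not force it over lugs that stand up, leave the other things alone, and finish clear of everything.

Things in the scene. Friction and masses are not known exactly. Their poses are not given: they have to be found in the camera images.
- dock: Low pale wooden track, 354 x 150 mm, screwed to the worktop; the box travels along its +x (z up). Origin: on the worktop, on the centre line, at the near faces of the orange lugs. It runs from x = -200 mm (open end) to +154 mm. Two ledges (|y| = 45 to 75 mm), top 20 mm above the worktop, carry the box; a guide 5 mm high on each outer edge leaves 3 mm play beside the box.
- catch_bar (a joint): Sprung steel bar between the dock's ledges, with short black grip strips: 0 = up, 0.012 m = fully down; moves straight down without rocking. About 3 N starts it, 8 N at 10 mm, 9 N fully down; it springs up by itself. It carries the orange lugs, which are below the ledges once it is more than 7 mm down; 9 to 12 mm clears the box well.
- bar_top (a point): Centre of the bar's flat top (dock x = -82.5 mm, y = 0), 19 mm above the worktop when up; moves with the bar. The bar spans dock x = -195 to +30 mm and |y| < 42 mm; it may be pressed anywhere along its top, and a fingertip can slide along it while it is down.
- catch_line (a point): Fixed point on the dock's centre line midway through the lugs' thickness (dock x = 4 mm), level with the ledges. The two orange square-faced lugs lie at dock x = 0 to 8 mm, |y| = 30 to 42 mm; 60 mm is free between them for a finger on the bar. Their tops are 8 mm above the bar's top, 7 mm above the ledges when the bar is up.
- stop_face (a point): Fixed point at the face of the end stop that the box must meet (dock x = 142 mm, y = 0), level with the ledges; axes as the dock's. The stop is a wooden cross board 12 mm thick, top 52 mm above the worktop.
- snack_box: Loose open wooden box, 0.27 to 0.54 kg, 120 x 120 x 50 mm; its sachets stick out 8 mm at its y sides. Origin: centre of its underside, 20 mm above the worktop on the ledges. x along the dock's x; flat rear face 60 mm behind the origin (-x). Starts with its front 5 to 25 mm short of the lugs, over 45 mm of bar free behind it. Home: origin at dock x = 82 mm, rear face 14 mm past the lugs.
- mug: Green and white mug with a handle, 93 mm high, right of the dock. Bystander. Origin under its middle.
- coffee_jar: Round jar with a red lid, dark contents, 60 mm wide, 100 mm high, at the back. Bystander. Origin under its middle.
- yoghurt_tub: Yoghurt tub, 72 mm wide, 71 mm high, at the back. Bystander. Origin under its middle.
- sugar_jar: Jar with a red lid, white contents, 68 mm wide, 105 mm high, at the back. Bystander. Origin under its middle.
- teaspoon: Steel teaspoon, 139 mm long, lying right of the dock, beyond its end stop. Bystander. Origin under its middle.

How it is judged:
By the outcome, as a careful person would: the job done as asked, in the order asked, and still so for the second after the job is handed in, with the robot touching nothing.
It also fails if it takes over 48 s, if anything falls off the work surface, if the arm or the gripper's body presses on something with over 40 N, if the wrist force passes 120 N, or if a joint passes its speed limit or range.

## Working session

There is one attempt and no reset: what is moved stays moved. The work goes in short steps, each a Python script; the robot and the scene stay as the last script left them, time stands still between calls to the robot, and variables do not carry over. Pictures are saved under pics/ and viewed, at most 10 in all, crops included, and the job is handed in when it is done.

```bash
mkdir -p pics; ls
python3 - <<'E'
from plant import robot
import cv2,numpy as np
s=robot.sense();print(s['t'],s['tcp_pos'],s['tcp_rot'],s['opening'],robot.nose_length,s['wrist_force'])
for n in("top","side"):
    f=robot.grab_frame(n);cv2.imwrite(f"pics/{n}0.png",f["image"][...,::-1]);np.savez(f"{n}0.npz",**f)
    print(n,f["fx"],-f["R"].T@f["t"],f["R"].round(2).tolist())
E
```

```text
pics
0.0 [ 0.17648124 -0.65088888  0.21554109] [-3.13964031e+00  9.74877312e-05  2.64827296e-01] 1.000880566615086 0.011 [0.44050356 0.23390567 0.13377378]
top 601.1133707119627 [ 0.47701438 -0.16799458  1.29120551] [[0.01, -1.0, 0.0], [-1.0, -0.01, -0.1], [0.1, 0.0, -1.0]]
side 550.1398916511782 [0.10796801 0.91287096 0.83045756] [[-0.92, -0.39, -0.01], [-0.21, 0.51, -0.83], [0.33, -0.76, -0.55]]
```

View pics/top0.png

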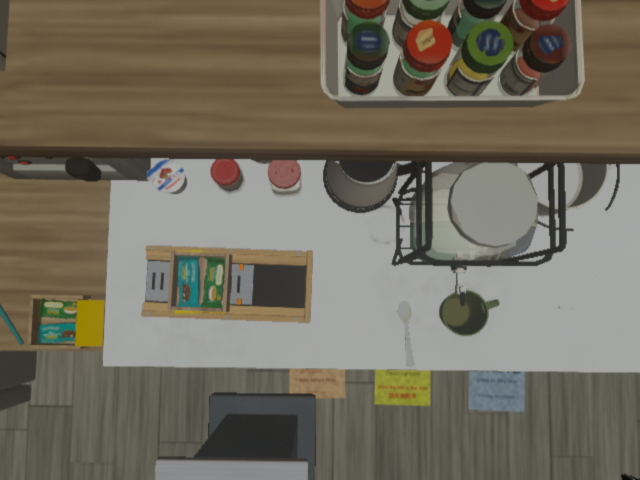

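View pics/side0.png

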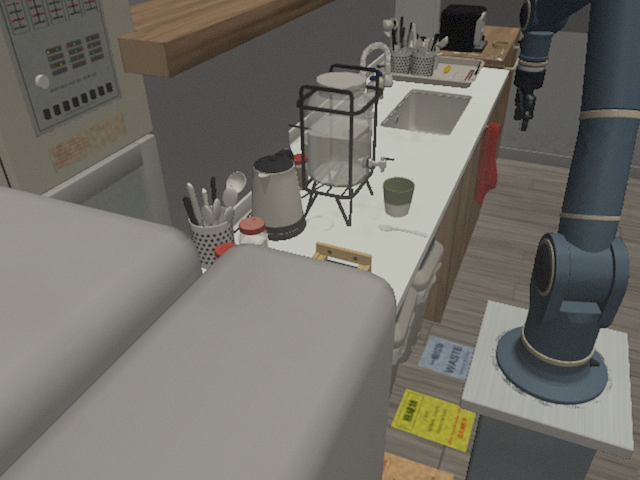

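Top view: the dock lies at px (143–313, 245–322) with its stop on the right, so dock +x ≈ world −y. The box is at px 172–228. The side view only shows the stop, at (343,256). Next I'll zoom in and measure by range.

```bash
cat > h.py <<'E'
import numpy as np,cv2
def cloud(f):
    z=f["range_z"].astype(float);v,u=np.mgrid[:480,:640]
    c=np.stack([(u-f["cx"])/f["fx"]*z,(v-f["cy"])/f["fy"]*z,z],-1)
    return (c-f["t"])@f["R"]   # world
E
python3 - <<'E'
from h import *
f=dict(np.load("top0.npz"));P=cloud(f);np.set_printoptions(precision=3,suppress=True,linewidth=150)
im=f["image"];c=im[235:330,130:325,::-1];cv2.imwrite("pics/c0.png",cv2.resize(np.clip(c*1.6,0,255).astype(np.uint8),None,fx=4,fy=4,interpolation=cv2.INTER_CUBIC))
print("table",np.median(P[330:350,150:300,2]))
print("row 284 z(mm), u=138..318 step2");print(np.round(P[284,138:320:2,2]*1000).astype(int))
print("col 270, v=240..328");print(np.round(P[240:328:2,270,2]*1000).astype(int))
print("col 200");print(np.round(P[240:328:2,200,2]*1000).astype(int))
sub=P[238:330,136:320];m=(sub[...,2]>.008)
pts=(sub[m][:,:2]*1000).astype(np.float32);print(cv2.minAreaRect(pts),cv2.boxPoints(cv2.minAreaRect(pts)))
b=sub[(sub[...,2]>.058)];r=cv2.minAreaRect((b[:,:2]*1000).astype(np.float32));print("box",r,len(b))
s=P[245:325,290:320];s=s[(s[...,2]>.042)];print("stop",cv2.minAreaRect((s[:,:2]*1000).astype(np.float32)))
E
```

```text
table -2.766973840859336e-05
row 284 z(mm), u=138..318 step2
[-2 -4 -4  1  1 18 23 20 19 17 21 17 16 20 22 19 70 66 49 24 47 44 45 46 47 43 44 41 41 43 43 23 21 40 45 40 44 42 44 44 45 42 42 69 70 54 29 21 21
 19 18 15 13 17 17 21 22 21  3  4  3 -2  3  4  6  8 -2  6  2  6  4  6  0  4 -2  5 -1  2  2  4  7  3  2  4 54 50 47  3  2 -5  2]
col 270, v=240..328
[-1  0  2  0 -1 22 25 25 17 21 21 15  0  3  2  3  4  3  4  4  2  3 -2 -2  2  0  0  9  2  3  2  1  0  3 20 20 17 21 25 28 26 -2  0  1]
col 200
[   3    2    1    2   29   34   68   72   43   22   22   27   29   24   21   22   27   27   28   22   27   25   23   28   28   29   25   26   23
   22   26   27   38   42   70   68   41   24   24   -4 1291   -2    4   -1]
((512.3890380859375, 11.12841796875), (360.9005432128906, 161.93055725097656), 87.59369659423828) [[ 423.919 -165.763]
 [ 585.707 -172.562]
 [ 600.859  188.02 ]
 [ 439.071  194.819]]
box ((516.3812255859375, -21.114425659179688), (296.04486083984375, 119.33621978759766), 88.23590087890625) 983
stop ((511.5687255859375, -159.9488525390625), (17.995018005371094, 148.32797241210938), 88.41656494140625)
```

View pics/c0.png

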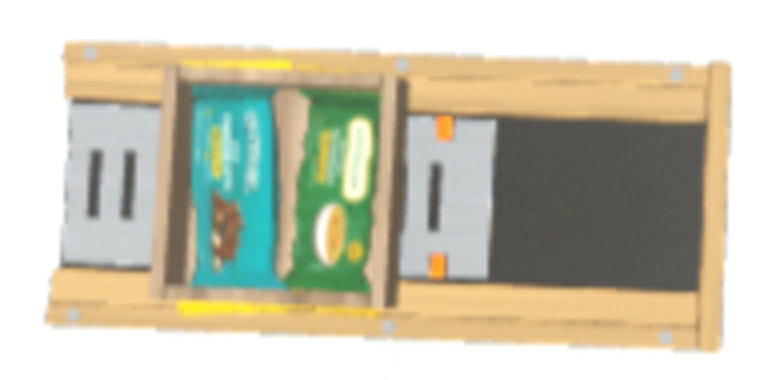

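```bash
cat >> h.py <<'E'
def px2w(f,u,v,z):
    d=f["R"].T@np.array([(u-f["cx"])/f["fx"],(v-f["cy"])/f["fy"],1]);c=-f["R"].T@f["t"]
    return c+d*(z-c[2])/d[2]
def w2px(f,X):
    q=f["R"]@X+f["t"];return np.array([f["fx"]*q[0]/q[2]+f["cx"],f["fy"]*q[1]/q[2]+f["cy"]])
E
python3 - <<'E'
from h import *
from scipy.optimize import least_squares
np.set_printoptions(precision=4,suppress=True,linewidth=150)
f=dict(np.load("top0.npz"));cr=lambda u,v:(130+(u-1.5)/4,235+(v-1.5)/4)
M=[((66,43),(-.2,.075,.025)),((48,325),(-.2,-.075,.025)),((730,63),(.154,.075,.052)),((720,350),(.154,-.075,.052)),
((495,120),(.03,.042,.019)),((488,278),(.03,-.042,.019)),((70,101),(-.195,.042,.019)),((62,264),(-.195,-.042,.019)),
((445,128),(.004,.036,.027)),((437,266),(.004,-.036,.027))]
W=lambda p,X:np.array([p[0]+np.cos(p[2])*X[0]-np.sin(p[2])*X[1],p[1]+np.sin(p[2])*X[0]+np.cos(p[2])*X[1],X[2]])
r=lambda p:np.concatenate([w2px(f,W(p,X))-cr(*c) for c,X in M])
s=least_squares(r,[.51,-.02,-1.6],loss="soft_l1");p=s.x;print(p,np.degrees(p[2]));print(r(p).reshape(-1,2))
def D(w): d=w[:2]-p[:2];c,sn=np.cos(p[2]),np.sin(p[2]);return np.array([c*d[0]+sn*d[1],-sn*d[0]+c*d[1],w[2]])
for n,c,z in[("rear top",(168,66),.07),("rear top",(151,298),.07),("front bottom",(408,80),.02),("front bot",(392,305),.02)]:print(n,D(px2w(f,*cr(*c),z)))
# box height evidence
P=cloud(f)[238:330,136:320].reshape(-1,3);d=np.array([D(q) for q in P]);b=d[(d[:,2]>.062)&(d[:,0]<.08)&(abs(d[:,1])<.07)]
print("rim x",np.percentile(b[:,0],[1,5,95,99]),"y",np.percentile(b[:,1],[2,98]))
np.save("dock.npy",p)
E
```

```text
[ 0.5153 -0.0093 -1.5965] -91.47231863451408
[[-0.7231 -0.5916]
 [-0.7669  0.2239]
 [ 0.4337 -0.6182]
 [ 0.2429  0.6335]
 [ 0.1678 -0.1322]
 [ 0.0786  0.1661]
 [ 0.4313  0.744 ]
 [-0.0812 -0.2561]
 [-0.1762  0.0194]
 [ 0.1676 -0.1581]]
rear top [-0.133   0.0601  0.07  ]
rear top [-0.1346 -0.0576  0.07  ]
front bottom [-0.0173  0.0612  0.02  ]
front bot [-0.0198 -0.0576  0.02  ]
rim x [-0.1357 -0.1343 -0.0172 -0.0164] y [-0.0573  0.0607]
```

```bash
cat >> h.py <<'E'
p=np.load("dock.npy")
def W(x,y,z):c,s=np.cos(p[2]),np.sin(p[2]);return [p[0]+c*x-s*y,p[1]+s*x+c*y,z]
E
python3 - <<'E'
from h import *
from plant import robot
np.set_printoptions(precision=3,suppress=True,linewidth=150)
f=dict(np.load("side0.npz"));P=cloud(f);g=dict(np.load("top0.npz"));Q=cloud(g)
for n,a in[("blobR",P[270:470,150:380]),("blobL",P[220:400,5:150]),("shelf edge",Q[140:152,10:300]),("rack",Q[200:264,395:565]),("kettle",Q[160:208,328:390]),("appl",Q[155:178,110:148])]:
    a=a.reshape(-1,3);print(n,np.percentile(a,[1,50,99],axis=0).tolist())
for yaw in(p[2],p[2]+np.pi):
    for x in(-.167,.011):
        for z in (.15,.02): print(yaw,x,z,robot.inverse_kinematics(W(x,0,z),[np.pi,0,yaw]))
E
```

```text
blobR [[0.13497095834842232, 0.8004693270712838, 0.693155067646131], [0.1536467537576869, 0.836210350298821, 0.7398589215591636], [0.20104832207261683, 0.8669964688795778, 0.7412415160305234]]
blobL [[0.17532669287344338, 0.8024692774897404, 0.7253197769232946], [0.20787309419146469, 0.8372393982051842, 0.7395968640239039], [0.25226532666875784, 0.8634259168598382, 0.7409965777915216]]
shelf edge [[0.64853859896087, -0.14775072322070573, 0.6059324995309616], [0.6509549550258131, 0.013000608821707456, 0.6287687057388458], [0.6586072824313149, 0.17567771331524204, 0.6319814417588193]]
rack [[0.543182633657611, -0.6946886540347833, -0.003869532193552741], [0.5967549966284044, -0.4229731893415778, 0.3394959125323621], [0.6854630984271018, -0.3321106766654225, 0.39263967195086313]]
kettle [[0.6485482440768032, -0.32588563759932265, -0.001864167897581094], [0.7055820409852651, -0.2507826692896222, 0.1417011150530993], [0.7529316953749996, -0.19551749385678557, 0.5817069696294049]]
appl [[0.648774704784904, 0.034492125423616425, 0.03416286280392701], [0.737872305386412, 0.19223403373718934, 0.1072669000115782], [0.7738282784741608, 0.25619804440598787, 0.5925852807308877]]
-1.5964931346056344 -0.167 0.15 [ 0.476  0.608 -1.174  1.877  0.634  1.095  2.168]
-1.5964931346056344 -0.167 0.02 [ 0.447  0.878 -1.185  1.968  0.981  1.031  1.903]
-1.5964931346056344 0.011 0.15 [-0.885  0.479  1.122  2.023 -0.529  0.967 -2.658]
-1.5964931346056344 0.011 0.02 [-0.818  0.787  1.105  2.117 -0.965  0.879 -2.288]
1.5450995189841588 -0.167 0.15 [ 0.461  0.59  -1.143  1.877  0.611  1.081 -0.953]
1.5450995189841588 -0.167 0.02 [ 0.273  0.688 -0.871  1.976  0.725  0.823 -1.038]
1.5450995189841588 0.011 0.15 [ 0.545  0.373 -0.725  1.95   0.307  0.929 -0.358]
1.5450995189841588 0.011 0.02 [ 0.399  0.547 -0.563  2.051  0.464  0.669 -0.495]
```

Run:
```python
from h import *
from plant import robot
np.set_printoptions(precision=4,suppress=True,linewidth=150)
o=[np.pi,0,p[2]+np.pi]
robot.goto([.31,-.33,.25],o);robot.grip(0.0,40)
robot.goto(W(-.168,0,.15),o)
s=robot.sense();print(s['t'],s['tcp_pos'],s['tcp_rot'],s['opening'],robot.nose_length,s['wrist_force'],s['joint_pos'])
f=robot.grab_frame("top");np.savez("top1.npz",**f)
cv2.imwrite("pics/c1.png",cv2.resize(np.clip(f["image"][200:330,110:325,::-1]*1.6,0,255).astype(np.uint8),None,fx=3,fy=3,interpolation=cv2.INTER_CUBIC))
```

```text
4.1333 [0.52   0.1573 0.1499] [3.1416 0.0009 1.5432] -0.003225320591833094 0.011 [ 0.8083 -0.4523  0.1698] [ 0.4     0.5331 -1.0331  1.879   0.5326  1.0372 -0.8844]
```

View pics/c1.png

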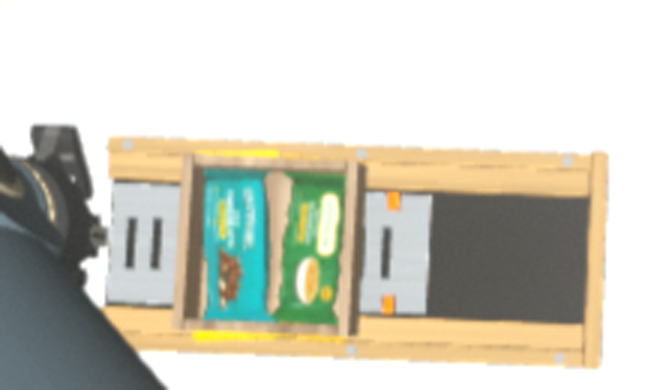

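The fingers (crop 95,235) are on the bar's centre line behind the box, and the box hasn't moved. Next: press down.

Run:
```python
from h import *
from plant import robot
np.set_printoptions(precision=4,suppress=True,linewidth=150)
def rep(n):
    s=robot.sense();print(n,round(s['t'],2),s['tcp_pos'],s['wrist_force'])
    return s
robot.move_straight(W(-.168,0,.045),vel=.08);rep("above")
print(robot.move_straight(W(-.168,0,.020),vel=.02,contact_N=2.0));s=rep("touch")
robot.move_straight(W(-.168,0,.0195),vel=.02);robot.sleep(.3);rep("down")
```

```text
above 5.64 [0.52   0.1588 0.0455] [ 0.6265 -0.1651  0.6666]
False
touch 7.04 [0.5197 0.1587 0.0201] [ 0.3526 -0.528  -0.0884]
down 7.59 [0.5196 0.1586 0.0195] [0.3659 0.0757 0.1556]
```

Run:
```python
from h import *
from plant import robot
np.set_printoptions(precision=4,suppress=True,linewidth=150)
f=robot.grab_frame("top");np.savez("top2.npz",**f)
cv2.imwrite("pics/c2.png",cv2.resize(np.clip(f["image"][200:330,110:325,::-1]*1.6,0,255).astype(np.uint8),None,fx=3,fy=3,interpolation=cv2.INTER_CUBIC))
s=robot.sense();print(s['effort'],s['wrist_force'],s['tcp_pos'])
q=w2px(f,np.array([s['tcp_pos'][0],s['tcp_pos'][1],.0085]));print("tip crop px",(q-[110,200])*3)
```

```text
[  0.0012 -44.3839 -11.3086 -14.3357   0.0085   0.0009   0.    ] [-0.2342 -0.0958 -0.839 ] [0.5196 0.1586 0.0195]
tip crop px [150.9557 243.204 ]
```

View pics/c2.png

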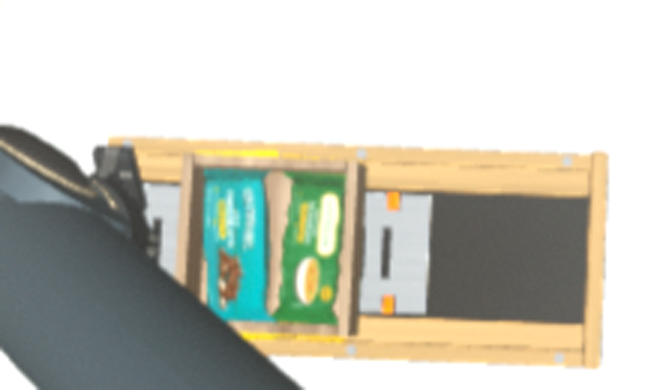

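The bar is still up (lugs bright at crop 393,200 and 388,303) and nothing is touching, so the tip must sit higher than I assumed. I'll back off from the box a little and feel further down.

Run:
```python
from h import *
from plant import robot
np.set_printoptions(precision=4,suppress=True,linewidth=150)
robot.move_straight(W(-.180,0,.0195),vel=.05);robot.sleep(.3)
F=lambda:np.mean([robot.sense()['wrist_force'] for _ in range(5) if not robot.sleep(.02)],0)
print(F())
for z in(.017,.0145,.012,.0095):
    c=robot.move_straight(W(-.180,0,z),vel=.02,contact_N=2.5);s=robot.sense();print(c,round(s['t'],2),s['tcp_pos'],F())
    if c:break
```

```text
[ 0.1463 -0.184   0.005 ]
False 8.69 [0.5197 0.1705 0.0168] [-0.2781  0.0456  0.0439]
False 9.05 [0.5198 0.1705 0.0143] [-0.0822 -0.0988  0.4038]
False 9.41 [0.5198 0.1705 0.0119] [-0.1873  0.6497 -0.1942]
False 9.77 [0.5198 0.1705 0.0093] [ 0.3223 -0.108   0.0064]
```

Run:
```python
from h import *
from plant import robot
np.set_printoptions(precision=4,suppress=True,linewidth=150)
f=robot.grab_frame("top");g=robot.grab_frame("side")
a=cv2.resize(np.clip(f["image"][210:330,110:270,::-1]*1.6,0,255).astype(np.uint8),(800,600),interpolation=cv2.INTER_CUBIC)
cv2.imwrite("pics/c3.png",a);cv2.imwrite("pics/s3.png",g["image"][...,::-1])
s=robot.sense();print(s['tcp_pos'],s['joint_pos'],s['opening'],s['gripper_force'])
P=cloud(f)
print("bar near lugs z",np.median(P[278:290,232:250,2]))
print((P[270:300:3,140:172:3,2]*1000).round().astype(int))
```

```text
[0.5199 0.1706 0.0095] [ 0.2397  0.7086 -0.8598  1.971   0.7459  0.8135 -1.074 ] 0.0017052956412194095 0.0
bar near lugs z 0.01922824580342366
[[ 368  345  194  180  161   22   22   21   19   21   74]
 [ 402  370  358  192  173   22   19   17   21   17   67]
 [ 420  417  197  193  173   43   20   15   19   23   72]
 [ 434  430  429  400  170   50   19   20   22   17   70]
 [ 443  444  438  434  424   48   21   23   13   14   66]
 [ 455  453  452  451  444  433   17   22   18   20   68]
 [ 462  464  460  457  457  453  446   21 1291   20   73]
 [ 467  468  467  468  468  464  463  454   21   21   70]
 [ 474  477  475  476  476  475  475  470  466  455   68]
 [ 481  483  483  482  485  484  483  484  480  474  467]]
```

View pics/c3.png

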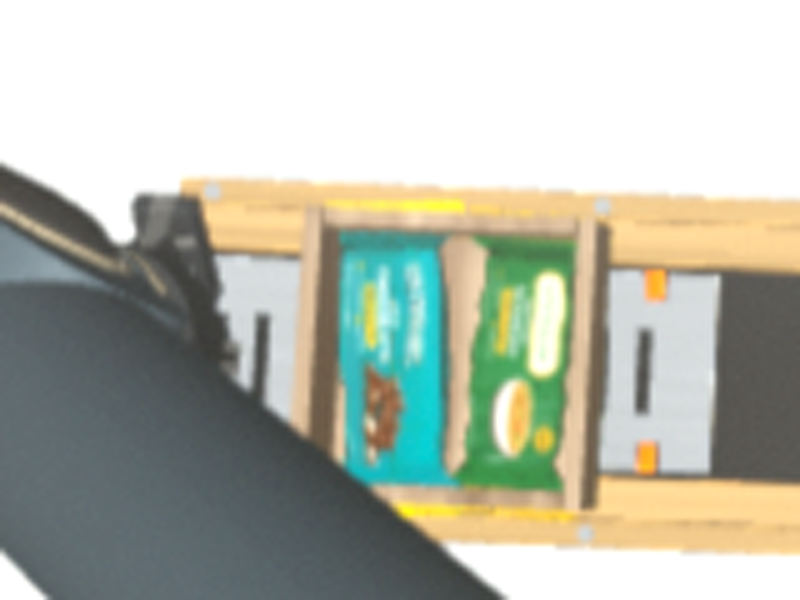

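View pics/s3.png

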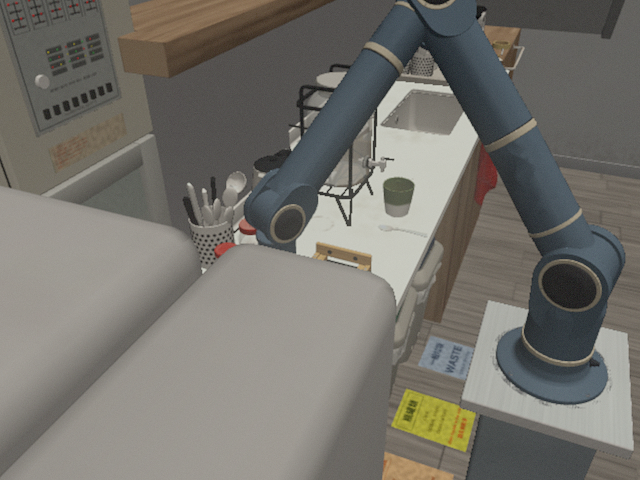

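The bar is still up (z=19 mm by range) with the nominal tip below it, so the real fingertip position differs from what was given. I'll measure it in free space with the side camera.

Run:
```python
from h import *
from plant import robot
np.set_printoptions(precision=4,suppress=True,linewidth=150)
o=[np.pi,0,p[2]+np.pi]
robot.move_straight(W(-.180,0,.15),vel=.2)
robot.goto([.47,-.10,.22],o);robot.sleep(.2)
f=robot.grab_frame("side");s=robot.sense();t=s['tcp_pos'];print(s['t'],t,s['tcp_rot'],s['opening'])
P=cloud(f);d=P-t;m=(np.linalg.norm(d[...,:2],axis=-1)<.06)&(d[...,2]>-.08)&(d[...,2]<.15)&(f["range_z"]>0)
q=d[m];print(len(q),"min z",np.sort(q[:,2])[:8])
for a in np.arange(-.05,.12,.01):
    k=q[(q[:,2]>=a)&(q[:,2]<a+.01)]
    if len(k):print(round(a,3),len(k),"x",np.percentile(k[:,0],[3,97]),"y",np.percentile(k[:,1],[3,97]))
u,v=w2px(f,t).astype(int);im=f["image"][max(v-80,0):v+50,u-70:u+70,::-1];cv2.imwrite("pics/s4.png",cv2.resize(np.clip(im*1.5,0,255).astype(np.uint8),None,fx=4,fy=4,interpolation=cv2.INTER_CUBIC));print(u,v)
```

```text
12.15 [ 0.4702 -0.0988  0.2199] [-3.1415 -0.0005  1.5475] -0.000366644915411736
1635 min z [0.0163 0.0166 0.0172 0.0173 0.0184 0.0191 0.0201 0.0204]
0.01 6 x [-0.0055  0.0069] y [0.005  0.0091]
0.02 40 x [-0.0128  0.0128] y [0.0002 0.0136]
0.03 53 x [-0.0126  0.0129] y [-0.0023  0.0128]
0.04 62 x [-0.0132  0.0133] y [-0.008   0.0135]
0.05 51 x [-0.0153  0.0184] y [0.0026 0.0146]
0.06 133 x [-0.0306  0.0343] y [-0.0083  0.0159]
0.07 148 x [-0.037   0.0386] y [-0.0113  0.0158]
0.08 160 x [-0.0447  0.049 ] y [-0.0093  0.0181]
0.09 161 x [-0.0511  0.0538] y [-0.0023  0.0198]
0.1 236 x [-0.0585  0.0574] y [-0.0052  0.0183]
0.11 203 x [-0.0507  0.0486] y [-0.0027  0.021 ]
352 203
```

View pics/s4.png

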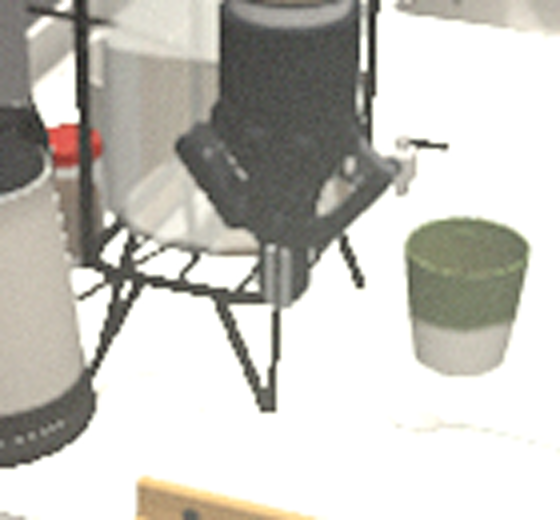

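The fingertips really stand ~18 mm *behind* the TCP (lowest cloud points +16 to +20 mm). The picture shows the knuckles widening ~40 mm above the tip. I'll use that nose offset and lean the tool 8° so the tip leads and the knuckles stay clear of the box.

```bash
cat >> h.py <<'E'
B=np.radians(8);O=[np.pi,B,p[2]+np.pi]
def T(x,z,n=.018): return W(x+n*np.sin(B),0,z-n*np.cos(B))   # TCP for tip at dock x, height z
def dockx(t,n=.018): d=np.array(t[:2])-p[:2];return d@[np.cos(p[2]),np.sin(p[2])]-n*np.sin(B), t[2]+n*np.cos(B)
E
python3 - <<'E'
from h import *
from plant import robot
np.set_printoptions(precision=4,suppress=True,linewidth=150)
robot.goto(T(-.170,.11),O)
robot.move_straight(T(-.170,.030),vel=.15);robot.sleep(.2)
s=robot.sense();print(s['t'],s['tcp_pos'],s['wrist_force'])
c=robot.move_straight(T(-.170,.010),vel=.015,contact_N=2.5)
s=robot.sense();print(c,s['t'],dockx(s['tcp_pos']),s['wrist_force'],s['joint_pos'])
E
```

```text
14.175 [0.5202 0.1584 0.0132] [-0.0465  0.6634  0.4077]
True 14.85 (np.float64(-0.16999661790969606), np.float64(0.022272532025962254)) [0.6389 1.0389 2.692 ] [ 0.1539  0.7207 -0.8197  1.9481  0.813   0.9287 -1.1616]
```

Run:
```python
from h import *
from plant import robot
np.set_printoptions(precision=4,suppress=True,linewidth=150)
robot.move_straight(T(-.170,.0115),vel=.02);robot.sleep(.3)
s=robot.sense();print(s['t'],dockx(s['tcp_pos']),s['wrist_force'])
f=robot.grab_frame("top");P=cloud(f);D=np.array([w2px(f,np.array(W(.02,y,.01))) for y in(.02,-.02)]).round().astype(int)
print(D.tolist(),"bar z",np.median(P[min(D[:,1]):max(D[:,1]),D[0,0]-4:D[0,0]+3,2]))
```

```text
15.8333 (np.float64(-0.1699485565417959), np.float64(0.01202778027886869)) [-1.4307 -0.7298  8.4534]
[[249, 275], [248, 294]] bar z 0.007674043789079197
```

The bar is down about 10–11 mm (8.5 N, range z 8 mm). Now push to just short of home.

Run:
```python
from h import *
from plant import robot
np.set_printoptions(precision=4,suppress=True,linewidth=150)
z=.0115
def rep():
    s=robot.sense();print(round(s['t'],2),np.round(dockx(s['tcp_pos']),4),s['wrist_force'])
for x in(-.130,-.08,-.04,-.003):
    robot.move_straight(T(x,z),vel=.05);rep()
c=robot.move_straight(T(.018,z),vel=.015,contact_N=8);print(c);rep()
f=robot.grab_frame("top");np.savez("top5.npz",**f)
cv2.imwrite("pics/c5.png",cv2.resize(np.clip(f["image"][210:330,130:325,::-1]*1.6,0,255).astype(np.uint8),None,fx=4,fy=4,interpolation=cv2.INTER_CUBIC))
```

```text
16.83 [-0.1345  0.0128] [0.49   5.8215 8.152 ]
17.98 [-0.0848  0.0128] [0.7111 6.9368 8.969 ]
18.93 [-0.0445  0.0127] [0.6866 7.263  8.8344]
19.82 [-0.0074  0.0127] [ 0.6315  6.3986 10.0232]
False
21.38 [0.0108 0.0128] [-0.4739 10.4492  9.1875]
```

View pics/c5.png

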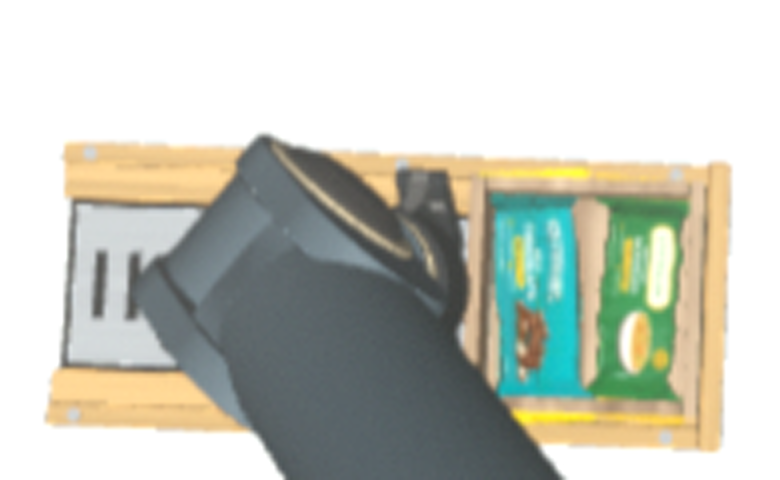

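The box front edge (crop ~705) looks to be at the stop (crop ~708), and the force is rising. I'll confirm by pushing a little further and watching whether the tip stalls.

Run:
```python
from h import *
from plant import robot
np.set_printoptions(precision=4,suppress=True,linewidth=150)
z=.0115
for x in(.022,.026,.030):
    robot.move_straight(T(x,z),vel=.015);robot.sleep(.15);s=robot.sense();print(round(s['t'],2),np.round(dockx(s['tcp_pos']),4),s['wrist_force'])
f=robot.grab_frame("top");P=cloud(f)[200:330,130:330].reshape(-1,3)
d=np.array([[*( (q[:2]-p[:2])@np.array([[np.cos(p[2]),-np.sin(p[2])],[np.sin(p[2]),np.cos(p[2])]])),q[2]] for q in P])
b=d[(d[:,2]>.062)&(d[:,2]<.08)&(abs(d[:,1])<.065)&(d[:,0]>.01)&(d[:,0]<.16)];print(np.percentile(b[:,0],[1,5,95,99]))
```

```text
21.99 [0.0112 0.0128] [ 1.3574 17.2039  7.0962]
22.56 [0.0113 0.0129] [-0.5728 24.3002  6.8104]
23.12 [0.0112 0.013 ] [-0.3356 30.0352  6.2452]
[0.0167 0.0236 0.14   0.1411]
```

The tip stalled at x=11 mm while the force climbed to 30 N, and the box front is at 141 mm, so it is home. Next: ease off, lift straight up, leave, and check.

Run:
```python
from h import *
from plant import robot
np.set_printoptions(precision=4,suppress=True,linewidth=150)
def rep(n):
    s=robot.sense();print(n,round(s['t'],2),np.round(dockx(s['tcp_pos']),4),s['wrist_force'])
robot.move_straight(T(.008,.0115),vel=.03);robot.sleep(.2);rep("eased")
robot.move_straight(T(.006,.035),vel=.03);rep("up")
robot.move_straight(T(.006,.15),vel=.15)
robot.goto([.40,.22,.25],O);robot.sleep(.2);rep("clear")
f=robot.grab_frame("top")
cv2.imwrite("pics/c6.png",cv2.resize(np.clip(f["image"][150:370,110:480,::-1]*1.6,0,255).astype(np.uint8),None,fx=2.1,fy=2.1,interpolation=cv2.INTER_CUBIC))
P=cloud(f);D=np.array([w2px(f,np.array(W(-.02,y,.019))) for y in(.02,-.02)]).round().astype(int)
print("bar z",np.median(P[min(D[:,1]):max(D[:,1]),D[0,0]-4:D[0,0]+3,2]))
P=P[200:330,130:330].reshape(-1,3);d=np.array([[*( (q[:2]-p[:2])@np.array([[np.cos(p[2]),-np.sin(p[2])],[np.sin(p[2]),np.cos(p[2])]])),q[2]] for q in P])
b=d[(d[:,2]>.062)&(d[:,2]<.08)&(abs(d[:,1])<.065)&(d[:,0]>-.02)&(d[:,0]<.16)];print(np.percentile(b[:,0],[1,5,95,99]))
```

```text
eased 24.26 [0.0101 0.0125] [ 1.904  -4.4936  8.2748]
up 25.19 [0.0059 0.0347] [-0.0921  0.1275 -0.0398]
clear 27.43 [-0.2275  0.2672] [ 0.4454 -0.6906  0.0659]
bar z 0.019057619588058565
[0.0223 0.0233 0.1397 0.141 ]
```

View pics/c6.png

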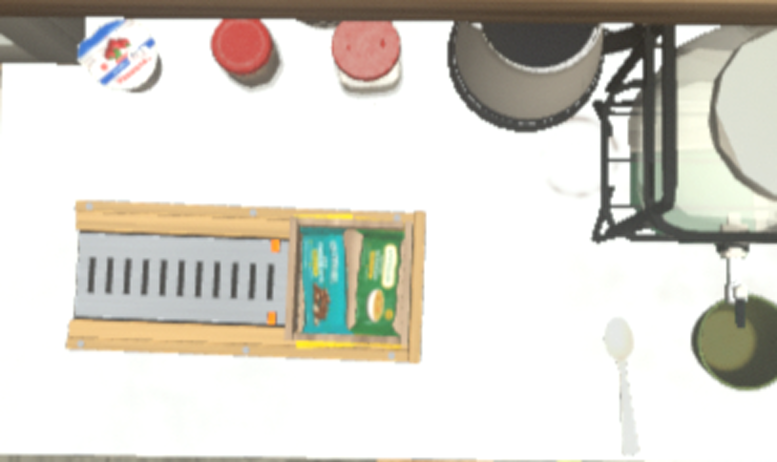

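The box is home against the stop (px 290–408), both orange lugs are up behind it (px 275,246 and 271,318), the bar is back at 19 mm, and the arm is clear.

```bash
python3 -c "
from plant import robot
print(robot.close_job())"
```

```text
the job is handed in; nothing more can be done
None
```

The snack box is home against the end stop with both lugs sprung up behind it, the arm is clear of everything, and the job was handed in at about 27 s.

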